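# Roll a hot pipe sleeve along its runway with a wooden paddle

### The job

The pipe sleeve on the runway has just been welded and is too hot to touch: pick up the wooden paddle and with it push the sleeve so that it rolls gently along the runway until it drops into the pocket at the end stop. Never touch the sleeve with the robot itself, never lift it or let it leave the runway, and leave the other things on the bench where they are. Then lay the paddle flat on the bench and let go of it.

Things in the scene. Friction and masses are not known exactly. Their poses are not given: they have to be found in the camera images.
- paddle: Beech slapper stick, 330 mm long (its y axis), 48 mm wide (x), 19 mm thick (z), 0.24 kg, loose, lying flat right of the runway. Origin: centre of its underside, about the balance point; grip it there across its width, from above. The blade, 48 mm wide with straight edges, runs from y = -162 to +33 mm; from there it tapers to 34 mm at the grip end (+y).
- runway: Fixed steel runway, base 150 x 320 mm. Origin: centre of its underside on the bench; y runs along it to the end stop, x across, z up. Level deck, 30 mm above the bench, from y = -144 to +85 mm, 117 mm wide between side flanges 40 mm above the bench. A back stop, also 40 mm high, at y = -154 to -144 mm. Nothing on it is higher than 40 mm but the end stop.
- sleeve: Steel sleeve, a smooth cylinder 50 mm in diameter, 110 mm long, about 0.4 kg, with dark ends and a dark ring round the middle. Origin: its centre; its x axis is the cylinder axis, across the runway. At the start it rests on the deck, centre 55 mm above the bench, at y = -100 to -40 mm of the runway. A push under 1 N at mid-height rolls it; let alone it soon stops.
- pocket (a point): Where the sleeve's centre lies when home: y = 104 mm in the runway's frame, 49 mm above the bench (play +-3 mm along the runway). The pocket is the last part of the runway, y = 85 to 132 mm, 6 mm lower than the deck; behind it the end stop, 70 mm high, y = 132 to 144 mm, with ribs to 154 mm. Its axes are the runway's.
- try_square: Bystander: steel try square, 92 x 166 x 18 mm, lying beyond the right end of the runway. Origin: centre of its underside.
- tape_measure: Bystander: tape measure, 32 x 82 x 66 mm, standing near the right edge of the bench. Origin: centre of its underside.
- bolt: Bystander: hex bolt, 27 x 80 x 24 mm, lying between robot and runway. Origin: centre of its underside.
- nut: Bystander: hex nut, 24 x 27 x 14 mm, lying between robot and runway. Origin: centre of its underside.
- soapstone: Bystander: soapstone marker holder, 18 x 147 x 10 mm, lying nearer the robot. Origin: centre of its underside.
- paste_tin: Bystander: round tin, 72 mm in diameter, 49 mm high, beyond the paddle on the right. Origin: centre of its underside.

How it is judged:
By the outcome, as a careful person would: the job done as asked, in the order asked, and still so for the second after the job is handed in, with the robot touching nothing.
It also fails if it takes over 51 s, if anything falls off the work surface, if the arm or the gripper's body presses on something with over 40 N, if the wrist force passes 120 N, or if a joint passes its speed limit or range.

### The arm

A 6-joint arm with a two-finger parallel gripper is mounted at the origin on the work surface; the furniture and walls round the work are solid. World frame = base frame: x ahead of the robot, y to its left, z up, the work surface at z = 0. Lengths are in m, angles in rad, forces in N, time in s.
With the tool pointing down it reaches from about 0.35 to 0.875 m from the base axis. Payload 4.2 kg.
Tool frame: the origin (TCP) lies midway between the tips of the shut fingers; the grasp point (between the pads) lies 19 mm behind it (bot.grasp_offset is the z of the grasp point in the tool frame, in m); z points along the fingers, y is the line along which they close (so a half turn about z gives the same grasp; the last joint's range is limited). The gripper opens to 87 mm and grips with 3 to 60 N. Pads are 19 mm wide; open, the fingers measure 117 mm over their backs; the gripper's body (75 mm by 190 mm) begins 51 mm behind the grasp point.
Start: joints at [-0.903, 0.385, 0.008, 0, -1.194, -0.259], TCP at [0.248, -0.573, 0.223] pointing down, gripper open.
Joint ranges: [-3.14, 3.14], [-1.21, 2.06], [-1.07, 1.41], [-3.16, 2.05], [-2.99, -0.16], [-3.1, 3.1]. Speed limits (rad/s): [2.79, 2.79, 3.14, 3.14, 3.14, 3.14].

### API

Orientations are given as a unit quaternion [x, y, z, w].
In Python, from cell import monitor, vision, bot gives the robot as it stands.
- The arm moves only by the tool step_arm, never from a script. Its arguments are lists of equal length, an entry for each row: "fingers": the finger opening in mm, from 0 to 87; "travel": the shift along the tool's x, y, z in mm, a list of three; "twist": the turn about the tool's z in rad. A call has 1 to 20 rows; each row is the pose to reach, as a shift and turn from the pose commanded when the call began, along the tool's axes at that moment; what a row does not reach only later rows make up. A row lasts 1/10 s, in which the tool goes at most 50 mm and 8.59 degrees, less where a joint would pass 70% of its speed; a pose out of reach is approached as far as the arm can. A call with a gripper value outside its range is refused whole. The fingers move at their own pace and stop on an object; "newtons" is the grip in N (left out, the last holds). Time passes only in rows, so rows that repeat a pose let the fingers close. It gives the time, the measured TCP pose, the force, the opening and the grip force at its end, in the units of the state.
- monitor.sense(): the state, without advancing time (a new reading comes with each control period).
- vision.capture(name): name is "scene" or "top" or "wrist"; returns a dict with "image" (384x512x3 uint8, red, green, blue), "z_map" (384x512 float32, m along the optical axis (not along the pixel's ray), 0 where there is no reading), "K" (3x3 intrinsics, pixels), "position" and "attitude" of the camera in the world; the wrist camera has in their place "mount" (4x4, takes a point from camera to tool coordinates, whose origin is the TCP and whose axes are the flange's). Camera axes: x right, y up, looking along -z (the intrinsics and any distortion apply to the point x, -y, -z); pixel columns grow to the right and rows downward; lengths in m; the calibration is good to about 2 mm. A picture is of the moment at which its call begins: read the wrist's pose just before it.
- bot.finish_job(): hands the job in; it is judged then, once.
The state is a dict: "time": time; "joint_positions": joint angles; "joint_vel": joint speeds; "effort": joint torques, N m; "eef_pos": TCP position; "tcp_rot": TCP orientation; "ft_force": force on the tool from outside, world axes, zero at the start; "moment": the same for the moment, N m; "width": finger opening in m; "grip_force": force on a finger pad.
Only numpy, scipy, OpenCV 4.12 (cv2) and the standard library are available. Lean on these libraries where they do the work, as an engineer would, in place of code of your own. Each camera call takes 0.05 s, during which the arm holds its last target. There are 200 camera calls.

## Working session

There is one attempt and no reset: what is moved stays moved. The work goes in short steps, Python scripts to look and compute and a tool call to move; the robot and the scene stay as the last step left them, time stands still between calls to the robot, and variables do not carry over. Pictures are saved under pics/ and viewed, at most 10 in all, crops included, and the job is handed in when it is done.

Besides the shell and the picture viewer there is one more tool, called after "Call:" as a command line: name --pt "numbers of a row" for each row, then --argument value for the rest. step_arm: Moves the arm, as the interface text tells. Its arguments: {"type":"object","properties":{"fingers":{"type":"array"},"travel":{"type":"array"},"twist":{"type":"array"},"newtons":{"type":"number"}},"required":["fingers","travel","twist"]}

```bash
mkdir -p pics
cat > h.py <<'E'
from cell import monitor, vision, bot
import numpy as np, cv2
from scipy.spatial.transform import Rotation as R
def cap(n):
    s=monitor.sense(); c=vision.capture(n)
    if n=='wrist':
        T=np.eye(4);T[:3,:3]=R.from_quat(s['tcp_rot']).as_matrix();T[:3,3]=s['eef_pos'];M=T@np.array(c['mount'])
        c['P'],c['A']=M[:3,3],M[:3,:3]
    else:
        a=np.array(c['attitude']);c['A']=a if a.shape==(3,3) else R.from_quat(a).as_matrix();c['P']=np.array(c['position'])
    return c
def save(c,f): cv2.imwrite('pics/'+f,c['image'][:,:,::-1])
def ray(c,uv,z):
    uv=np.atleast_2d(np.float64(uv));K=np.array(c['K'])
    d=np.c_[(uv[:,0]-K[0,2])/K[0,0],-(uv[:,1]-K[1,2])/K[1,1],-np.ones(len(uv))]@c['A'].T
    return c['P']+d*((z-c['P'][2])/d[:,2])[:,None]
def cloud(c):
    K=np.array(c['K']);v,u=np.mgrid[:384,:512];z=c['z_map']
    p=np.stack([(u-K[0,2])/K[0,0]*z,-(v-K[1,2])/K[1,1]*z,-z],-1)@c['A'].T+c['P']
    p[z==0]=np.nan; return p
E
python3 - <<'E'
from h import *
c=cap('top');d=cap('scene');save(c,'top.png');save(d,'scene.png')
print(c.keys(),c['P'],d['P'],c['K'],monitor.sense())
E
```

```text
dict_keys(['image', 'z_map', 'K', 'position', 'attitude', 'A', 'P']) [ 0.46118332 -0.09323187  1.26354191] [0.16995103 0.84571461 0.49381626] [[366.37144388   0.         258.50152976]
 [  0.         366.37144388 192.69262757]
 [  0.           0.           1.        ]] {'time': 0.1, 'joint_positions': array([-9.03404758e-01,  3.85504787e-01,  6.74286385e-03, -4.29550101e-04,
       -1.19402619e+00, -2.58590065e-01]), 'joint_vel': array([-0.00120097, -0.00188857,  0.00410769,  0.00108051, -0.00103417,
       -0.00146959]), 'effort': array([-1.52588809e-04, -3.91691279e+01,  1.87934124e+01,  4.23192412e+00,
        1.34620062e-02, -6.94277446e-05]), 'eef_pos': array([ 0.24822803, -0.57298912,  0.22154697]), 'tcp_rot': array([-2.02902748e-01,  9.79198368e-01,  9.80207678e-04, -2.66177826e-04]), 'ft_force': array([ 0.0583633 , -0.03781582, -0.22269577]), 'moment': array([ 0.05121523, -0.00133226, -0.02842293]), 'grip_force': 0.0, 'width': 0.08696410700547866}
```

View pics/top.png

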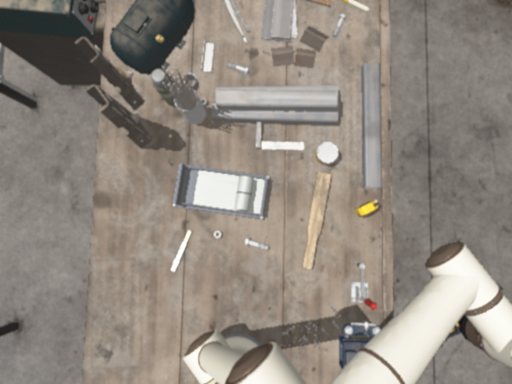

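View pics/scene.png

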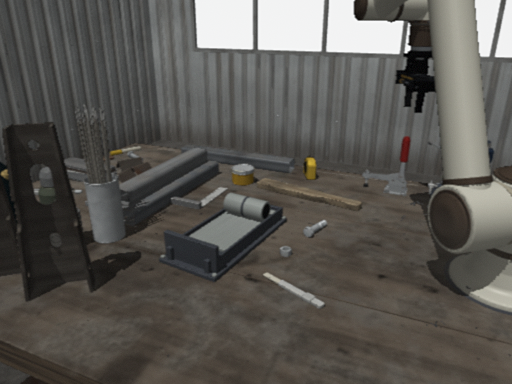

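The top view shows the runway at about (222,191), with its end stop on the left (+y world) and the sleeve near the right end at (245,188). The paddle runs from (325,175) to (308,268). The tape is at (368,208), the tin at (328,153), the bolt at (257,244) and the nut at (217,234).

Run:
```python
from h import *
c=cap('top');p=cloud(c);im=c['image']
hsv=cv2.cvtColor(im,cv2.COLOR_RGB2HSV)
def blob(m,roi):
    r=np.zeros(m.shape,np.uint8);x0,y0,x1,y1=roi;r[y0:y1,x0:x1]=m[y0:y1,x0:x1]
    n,l,s,_=cv2.connectedComponentsWithStats(r);return l==1+np.argmax(s[1:,4])
def rep(name,m,z):
    v,u=np.nonzero(m);q=ray(c,np.c_[u,v],z)[:,:2]
    print(name,m.sum(),'z',np.nanmedian(p[m][:,2]).round(4),'rect',[np.round(t,4) for t in cv2.minAreaRect(q.astype(np.float32))],'mean',q.mean(0).round(4));return q
print('bench z',np.nanmedian(p[280:320,120:180,2]),'paddle z',p[200:240:10,317,2])
m=blob((p[:,:,2]>.010).astype(np.uint8),(295,168,340,275));q=rep('paddle',m,.019)
mu=q.mean(0);a=np.linalg.eigh(np.cov((q-mu).T))[1][:,1];a*=np.sign(a[0])
t=(q-mu)@a;w=(q-mu)@np.array([-a[1],a[0]])
print('axis',a,np.degrees(np.arctan2(a[1],a[0])),'t',t.min(),t.max())
for lo in np.arange(-.17,.17,.03):
    s=(t>lo)&(t<lo+.03); print(round(lo,3),s.sum(),'w',np.percentile(w[s],[2,98]).round(4),'mid',w[s].mean().round(4))
mr=blob((p[:,:,2]>.02).astype(np.uint8),(165,155,280,225));rep('runway',mr,.04)
ms=blob((p[:,:,2]>.062).astype(np.uint8)*(np.arange(512)[None]>215).astype(np.uint8),(165,155,280,225));rep('sleeve',ms,.075)
me=blob((p[:,:,2]>.06).astype(np.uint8)*(np.arange(512)[None]<205).astype(np.uint8),(165,155,280,225));rep('endstop',me,.07)
for n,roi in [('tin',(310,135,345,170)),('bolt',(240,230,275,255)),('nut',(208,226,226,242)),('soap',(165,225,195,275)),('square',(250,118,310,156)),('tape',(350,195,385,220))]:
    try: rep(n,blob((p[:,:,2]>.006).astype(np.uint8),roi),.01)
    except Exception as e: print(n,e)
cr=cv2.resize(im[140:280,160:400],None,fx=3.3,fy=3.3,interpolation=cv2.INTER_CUBIC);cv2.imwrite('pics/crop.png',cr[:,:,::-1])
```

```text
bench z -0.0009081420534193807 paddle z [0.02112142 0.01599336 0.02063419 0.01854028]
paddle 1210 z 0.0188 rect [array([ 0.4917, -0.2561]), array([0.0479, 0.3292]), np.float64(79.7181)] mean [ 0.5035 -0.2588]
axis [ 0.98483989 -0.17346581] -9.989390152298759 t -0.17667186406097488 0.15247202482282218
-0.17 93 w [-0.0165  0.0166] mid -0.0001
-0.14 88 w [-0.015   0.0158] mid 0.0002
-0.11 85 w [-0.0151  0.0149] mid -0.0001
-0.08 95 w [-0.0179  0.0176] mid -0.0002
-0.05 122 w [-0.0219  0.0223] mid 0.0003
-0.02 121 w [-0.0225  0.0217] mid -0.0004
0.01 124 w [-0.0219  0.0229] mid 0.0003
0.04 125 w [-0.0229  0.0227] mid 0.0
0.07 124 w [-0.0228  0.0229] mid -0.0001
0.1 123 w [-0.0227  0.0228] mid 0.0001
0.13 92 w [-0.023   0.0231] mid -0.0001Traceback (most recent call last):
  File "<stdin>", line 16, in <module>
    return _quantile_unchecked(
        a, q, axis, out, overwrite_input, method, keepdims, weights)
    return _ureduce(a,
                    func=_quantile_ureduce_func,
    ...<5 lines>...
                    overwrite_input=overwrite_input,
                    method=method)
    r = func(a, **kwargs)
    result = _quantile(arr,
                       quantiles=q,
    ...<2 lines>...
                       out=out,
                       weights=wgt)
    slices_having_nans = np.isnan(arr[-1, ...])
                                  ~~~^^^^^^^^^
IndexError: index -1 is out of bounds for axis 0 with size 0
```

Run:
```python
from h import *
c=cap('top');p=cloud(c);im=c['image']
def blob(m,roi):
    m=m.astype(np.uint8);r=np.zeros(m.shape,np.uint8);x0,y0,x1,y1=roi;r[y0:y1,x0:x1]=m[y0:y1,x0:x1]
    n,l,s,_=cv2.connectedComponentsWithStats(r);return l==1+np.argmax(s[1:,4])
def rep(name,m,z):
    v,u=np.nonzero(m);q=ray(c,np.c_[u,v],z)[:,:2]
    print(name,m.sum(),'z',np.nanmedian(p[m][:,2]).round(4),'rect',[np.round(t,4) for t in cv2.minAreaRect(q.astype(np.float32))],'mean',q.mean(0).round(4));return q
h=p[:,:,2];u=np.arange(512)[None]+0*h
roi=(165,155,280,225)
rep('runway',blob((h>.02),roi),.04)
rep('sleeve',blob((h>.065)&(u>215),roi),.075)
rep('endstop',blob((h>.055)&(u<205),roi),.07)
for n,r in [('tin',(310,135,345,170)),('bolt',(240,230,275,255)),('nut',(208,226,226,242)),('soap',(165,225,195,275)),('square',(250,118,310,156)),('tape',(350,195,385,220))]:
    try: rep(n,blob((h>.006),r),.01)
    except Exception as e: print(n,e)
# scene-view check of the sleeve
s=cap('scene');P=cloud(s)
k=(P[...,2]>.06)&(P[...,2]<.09)&(abs(P[...,0]-.48)<.1)&(P[...,1]<.05)&(P[...,1]>-.2)
print('scene sleeve',k.sum(),np.nanpercentile(P[k],[2,50,98],axis=0).round(4).tolist())
x=monitor.sense();print(R.from_quat(x['tcp_rot']).as_matrix().round(4).tolist(),x['time'])
cr=cv2.resize(im[140:280,160:400],None,fx=3.3,fy=3.3,interpolation=cv2.INTER_CUBIC);cv2.imwrite('pics/crop.png',cr[:,:,::-1])
```

```text
runway 3452 z 0.0312 rect [array([0.5853, 0.0666]), array([0.3076, 0.1405]), np.float64(81.8885)] mean [0.5852 0.0654]
sleeve 447 z 0.0766 rect [array([ 0.5752, -0.015 ]), array([0.0451, 0.1108]), np.float64(82.0021)] mean [ 0.5751 -0.0147]
endstop 190 z 0.0687 rect [array([0.603 , 0.2021]), array([0.0154, 0.1353]), np.float64(82.884)] mean [0.6023 0.2026]
tin 404 z 0.0479 rect [array([ 0.725 , -0.2951]), array([0.0735, 0.0793]), np.float64(45.0688)] mean [ 0.7243 -0.2958]
bolt 118 z 0.0161 rect [array([ 0.406 , -0.0585]), array([0.0794, 0.0245]), np.float64(72.4066)] mean [ 0.4076 -0.0556]
nut 32 z 0.0142 rect [array([0.4386, 0.0757]), array([0.0239, 0.0231]), np.float64(15.8043)] mean [0.4384 0.0758]
soap 107 z 0.0084 rect [array([0.3627, 0.2047]), array([0.0157, 0.1077]), np.float64(66.7611)] mean [0.3626 0.205 ]
square 399 z 0.0251 rect [array([ 0.7916, -0.1315]), array([0.1069, 0.2064]), np.float64(0.7213)] mean [ 0.8212 -0.1126]
tape 239 z 0.0602 rect [array([ 0.5382, -0.432 ]), array([0.0391, 0.0843]), np.float64(27.4476)] mean [ 0.5369 -0.4317]
scene sleeve 317 [[0.5189, -0.0192, 0.0608], [0.5448, 0.0054, 0.0726], [0.5777, 0.0177, 0.0804]]
[[-0.9176, -0.3974, -0.0005], [-0.3974, 0.9176, 0.0009], [0.0001, 0.0011, -1.0]] 0.25
```

View pics/crop.png

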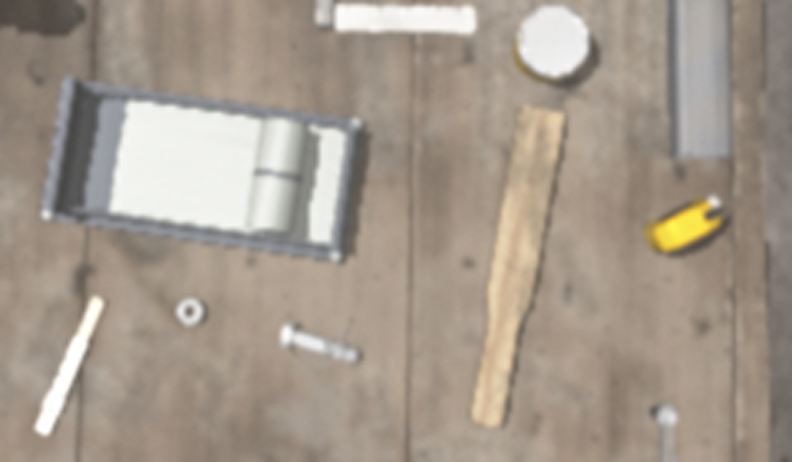

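The crop shows the paddle's blade on the far side (+x, top) and its grip end nearer the robot. The runway axis points about 82° from world x, and the sleeve sits at about -82 mm on it. The positions agree with the sizes given, so I'm moving above the paddle.

Call:
step_arm --fingers '[87,87,87,87,87,87,87,87,87,87,87,87,87]' --pt "-15 8 0" --pt "-40 22 0" --pt "-75 41 0" --pt "-115 63 0" --pt "-155 85 10" --pt "-195 107 25" --pt "-235 129 45" --pt "-275 150 65" --pt "-310 170 85" --pt "-338 184 100" --pt "-352 192 110" --pt "-352 192 110" --pt "-352 192 110" --twist '[0.03,0.08,0.15,0.22,0.3,0.37,0.44,0.5,0.55,0.57,0.583,0.583,0.583]'

```text
time: 1.55
eef_pos: [0.4951, -0.2573, 0.1125]
tcp_rot: [0.086, 0.996, -0.0, -0.0]
ft_force: [0.1, -0.7, 0.3]
width: 0.0867
grip_force: 0.0
```

Run:
```python
from h import *
c=cap('wrist');save(c,'w1.png');p=cloud(c);s=monitor.sense()
print(s['time'],s['eef_pos'],R.from_quat(s['tcp_rot']).as_matrix().round(4).tolist())
m=((p[...,2]>.012)&(p[...,2]<.027)&(abs(p[...,0]-.4945)<.2)&(abs(p[...,1]+.257)<.12)).astype(np.uint8)
n,l,st,_=cv2.connectedComponentsWithStats(m);k=l==1+np.argmax(st[1:,4])
v,u=np.nonzero(k);q=ray(c,np.c_[u,v],.019)[:,:2];print(k.sum(),np.nanmedian(p[k][:,2]),u.min(),u.max(),v.min(),v.max())
a=np.array([.9848,-.1735]);b=np.array([.1735,.9848]);o=np.array([.4945,-.2568])
t=(q-o)@a;w=(q-o)@b
for lo in np.arange(-.18,.17,.02):
    j=(t>lo)&(t<lo+.02)
    if j.sum()>30: print(lo.round(2),np.percentile(w[j],[1,99]).round(4))
```

```text
1.6 [ 0.49506089 -0.25781006  0.11297374] [[-0.9849, 0.1733, 0.0004], [0.1733, 0.9849, -0.0003], [-0.0004, -0.0002, -1.0]]
12304 0.018430682471949733 232 283 0 277
-0.16 [-0.015   0.0173]
-0.14 [-0.0146  0.017 ]
-0.12 [-0.0142  0.0167]
-0.1 [-0.0138  0.0163]
-0.08 [-0.0134  0.0161]
-0.06 [-0.0189  0.0216]
-0.04 [-0.021   0.0238]
-0.02 [-0.0212  0.0235]
-0.0 [-0.0211  0.024 ]
0.02 [-0.0215  0.0237]
0.04 [-0.0211  0.0241]
0.06 [-0.0215  0.0244]
```

View pics/w1.png

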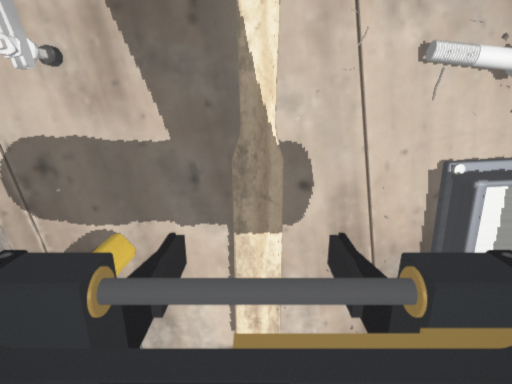

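The wrist view shows the paddle centred between the fingers (columns 232–283) and parallel, within 1.5 mm. Descending to grip it.

Call:
step_arm --fingers '[87,87,87,87,87,87,87,40,40,40,40,40,40,40]' --pt "0 1 15" --pt "0 1 40" --pt "0 1 65" --pt "0 1 87" --pt "0 1 101" --pt "0 1 108" --pt "0 1 109" --pt "0 1 109" --pt "0 1 109" --pt "0 1 109" --pt "0 1 109" --pt "0 1 109" --pt "0 1 109" --pt "0 1 109" --twist '[0,0,0,0,0,0,0,0,0,0,0,0,0,0]' --newtons 40

```text
time: 3.0
eef_pos: [0.4954, -0.2563, 0.0037]
tcp_rot: [0.087, 0.996, 0.0, 0.0]
ft_force: [-1.0, 0.7, 0.5]
width: 0.0449
grip_force: 40.0
```

Call:
step_arm --fingers '[40,40,40,40,40,40,40,40,40,40,40,40,40,40,40,40,40,40]' --pt "0 0 -5" --pt "0 0 -15" --pt "0 0 -35" --pt "0 0 -60" --pt "0 0 -85" --pt "0 0 -105" --pt "0 3 -115" --pt "5 12 -117" --pt "10 30 -117" --pt "17 52 -117" --pt "25 77 -117" --pt "33 103 -117" --pt "41 128 -117" --pt "48 150 -117" --pt "54 168 -117" --pt "57 178 -117" --pt "58 181 -117" --pt "58 181 -117" --twist '[0,0,0,0,0,0,0,0,-0.005,-0.01,-0.015,-0.02,-0.025,-0.03,-0.033,-0.033,-0.033,-0.033]'

```text
time: 4.8
eef_pos: [0.4692, -0.0679, 0.1202]
tcp_rot: [0.07, 0.998, -0.0, -0.0]
ft_force: [0.9, -0.0, -1.8]
width: 0.0446
grip_force: 40.0
```

```bash
cat > chk.py <<'E'
from h import *
import sys
c=cap('top');p=cloud(c);s=monitor.sense();C=np.array([.5853,.0666]);Y=np.array([.141,.990]);X=np.array([.990,-.141])
print(s['time'],s['eef_pos'],s['ft_force'],s['width'])
q=p[...,:2]-C;x=q@X;y=q@Y;h=p[...,2];hp=float(sys.argv[1])
k=(abs(h-hp)<.012)&(x>-.05)&(x<.11)&(y<-.08+float(sys.argv[2]))&(y>-.24+float(sys.argv[2]))
for lo in np.arange(-.05,.1,.03):
    j=k&(x>lo)&(x<lo+.03)
    if j.sum()>10: print('blade x',lo.round(2),'y',np.percentile(y[j],[3,97]).round(4),'z',np.median(h[j]).round(4))
print('tip x',x[k].max() if k.any() else None)
r=(h>.066)&(h<.084)&(abs(x)<.05)&(abs(y)<.125)
print('sleeve-top',r.sum(),np.percentile(y[r],[3,50,97]).round(4) if r.any() else '',h[r].max())
save(c,sys.argv[3])
E
python3 chk.py .135 0 t2.png
```

```text
4.85 [ 0.46935871 -0.0682689   0.12026965] [ 0.21971032  0.18297864 -1.97426104] 0.044555537246890375
blade x -0.05 y [-0.1733 -0.13  ] z 0.1357
blade x -0.02 y [-0.1728 -0.1289] z 0.135
blade x 0.01 y [-0.1735 -0.1293] z 0.1351
blade x 0.04 y [-0.173  -0.1285] z 0.1353
tip x 0.06565725474193043
sleeve-top 406 [-0.1026 -0.0822 -0.0605] 0.08345631576572732
```

View pics/t2.png

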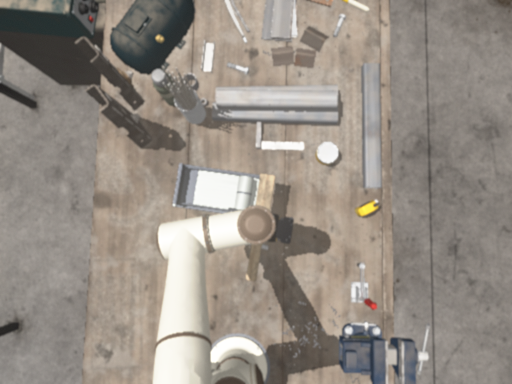

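The top view shows the paddle gripped level and parallel. It spans the runway behind the sleeve, with the tip at (267,178) and the front edge about 21 mm behind the sleeve. I'm lowering it and starting a slow push.

Call:
step_arm --fingers '[40,40,40,40,40,40,40,40,40,40,40,40,40,40,40,40,40,40,40,40]' --pt "0 0 10" --pt "0 0 27" --pt "0 0 45" --pt "0 0 60" --pt "0 0 68" --pt "0 0 70" --pt "0 0 70" --pt "0 3 70" --pt "0 7 70" --pt "0 10 70" --pt "0 13 70" --pt "0 15 70" --pt "0 17 70" --pt "0 19 70" --pt "0 21 70" --pt "0 23 70" --pt "0 25 70" --pt "0 27 70" --pt "0 29 70" --pt "0 31 70" --twist '[0,0,0,0,0,0,0,0,0,0,0,0,0,0,0,0,0,0,0,0]'

```text
time: 6.85
eef_pos: [0.4739, -0.0372, 0.0505]
tcp_rot: [0.071, 0.998, 0.0, -0.0]
ft_force: [0.8, -0.2, -1.7]
width: 0.0447
grip_force: 40.0
```

```bash
python3 chk.py .065 .04 t3.png
```

```text
6.9 [ 0.47405529 -0.03702588  0.05056535] [-0.46546019  0.52688383 -1.93588682] 0.04455701191932944
blade x -0.05 y [-0.1425 -0.0487] z 0.0672
blade x -0.02 y [-0.1418 -0.0498] z 0.0666
blade x 0.01 y [-0.1417 -0.049 ] z 0.0669
blade x 0.04 y [-0.1429 -0.0501] z 0.0662
tip x 0.06590271141355182
sleeve-top 477 [-0.1214 -0.077  -0.051 ] 0.08398061955425917
```

Call:
step_arm --fingers '[40,40,40,40,40,40,40,40,40,40,40,40,40,40,40,40,40,40,40,40]' --pt "0 2 0" --pt "0 5 0" --pt "0 8 0" --pt "0 11 0" --pt "0 14 0" --pt "0 17 0" --pt "0 20 0" --pt "0 23 0" --pt "0 26 0" --pt "0 29 0" --pt "0 32 0" --pt "0 35 0" --pt "0 38 0" --pt "0 41 0" --pt "0 44 0" --pt "0 47 0" --pt "0 50 0" --pt "0 53 0" --pt "0 56 0" --pt "0 59 0" --twist '[0,0,0,0,0,0,0,0,0,0,0,0,0,0,0,0,0,0,0,0]'

```text
time: 8.9
eef_pos: [0.4823, 0.0213, 0.0506]
tcp_rot: [0.071, 0.998, 0.0, 0.0]
ft_force: [-0.3, -0.7, -2.6]
width: 0.045
grip_force: 40.0
```

```bash
python3 chk.py .066 .09 t4.png
```

```text
8.95 [0.48247365 0.02161372 0.05060129] [-0.39943601  0.66172252 -2.05756396] 0.044962411524195126
blade x -0.05 y [-0.0838  0.0057] z 0.0664
blade x -0.02 y [-0.083   0.0065] z 0.0671
blade x 0.01 y [-0.0838  0.0071] z 0.0667
blade x 0.04 y [-0.0836  0.0037] z 0.0662
tip x 0.06584998912658956
sleeve-top 524 [-0.0794 -0.0244  0.0073] 0.08398938502697262
```

View pics/t4.png

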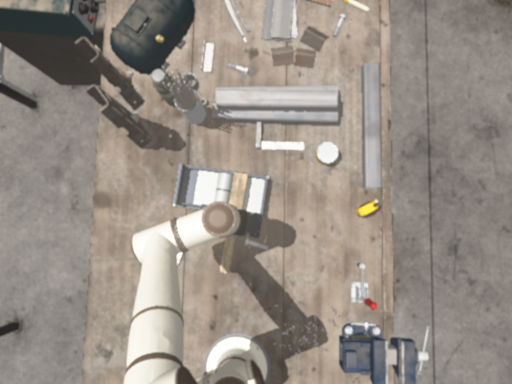

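The sleeve at (224,186) is rolling square ahead of the blade at (239,190). Continuing the push.

Call:
step_arm --fingers '[40,40,40,40,40,40,40,40,40,40,40,40,40,40,40,40,40,40,40,40]' --pt "0 2 0" --pt "0 5 0" --pt "0 8 0" --pt "0 11 0" --pt "0 14 0" --pt "0 17 0" --pt "0 20 0" --pt "0 23 0" --pt "0 26 0" --pt "0 29 0" --pt "0 32 0" --pt "0 35 0" --pt "0 38 0" --pt "0 41 0" --pt "0 44 0" --pt "0 47 0" --pt "0 50 0" --pt "0 53 0" --pt "0 56 0" --pt "0 59 0" --twist '[0,0,0,0,0,0,0,0,0,0,0,0,0,0,0,0,0,0,0,0]'

```text
time: 10.95
eef_pos: [0.4906, 0.0797, 0.0506]
tcp_rot: [0.071, 0.998, -0.0, -0.0]
ft_force: [0.1, -0.9, -2.3]
width: 0.0449
grip_force: 40.0
```

Call:
step_arm --fingers '[40,40,40,40,40,40,40,40,40,40,40,40,40,40,40,40,40,40,40,40]' --pt "0 3 0" --pt "0 6 0" --pt "0 9 0" --pt "0 12 0" --pt "0 15 0" --pt "0 18 0" --pt "0 21 0" --pt "0 24 0" --pt "0 27 0" --pt "0 29 0" --pt "0 31 0" --pt "0 33 0" --pt "0 35 0" --pt "0 37 0" --pt "0 39 0" --pt "0 41 0" --pt "0 43 0" --pt "0 45 0" --pt "0 46 0" --pt "0 46 0" --twist '[0,0,0,0,0,0,0,0,0,0,0,0,0,0,0,0,0,0,0,0]'

```text
time: 12.95
eef_pos: [0.497, 0.1252, 0.0505]
tcp_rot: [0.07, 0.998, 0.0, 0.0]
ft_force: [0.9, -0.2, -2.2]
width: 0.0446
grip_force: 40.0
```

```bash
python3 chk.py .066 .19 t5.png; python3 -c "
from h import *
save(cap('scene'),'s5.png')"
```

```text
13.0 [0.4970088  0.1250578  0.05056305] [ 0.92525043 -0.75061333 -1.28573196] 0.04477991492478817
blade x -0.05 y [0.0209 0.1063] z 0.0657
blade x -0.02 y [0.0211 0.1071] z 0.0663
blade x 0.01 y [0.0203 0.1075] z 0.066
blade x 0.04 y [0.0209 0.1049] z 0.0656
tip x 0.06678518294012148
sleeve-top 455 [0.0241 0.0955 0.1224] 0.07955771860264416
```

View pics/s5.png

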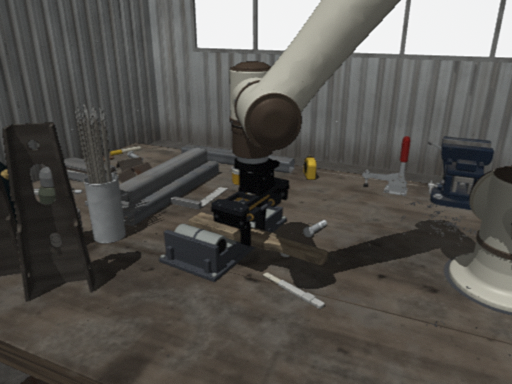

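The scene view shows the sleeve in the pocket at about (195,238), against the end stop, with the blade just behind it. I'll back off, lift and check.

Call:
step_arm --fingers '[40,40,40,40,40,40,40,40,40,40,40,40,40,40,40,40]' --pt "0 -2 0" --pt "0 -7 0" --pt "0 -15 0" --pt "0 -25 0" --pt "0 -33 -5" --pt "0 -40 -15" --pt "0 -50 -30" --pt "0 -65 -48" --pt "0 -85 -62" --pt "0 -105 -70" --pt "0 -125 -70" --pt "0 -145 -70" --pt "0 -165 -70" --pt "0 -180 -70" --pt "0 -188 -70" --pt "0 -190 -70" --twist '[0,0,0,0,0,0,0,0,0,0,0,0,0,0,0,0]'

```text
time: 14.65
eef_pos: [0.4702, -0.0639, 0.1212]
tcp_rot: [0.071, 0.997, 0.0, 0.0]
ft_force: [-0.5, 0.0, -2.2]
width: 0.0448
grip_force: 40.0
```

Run:
```python
from h import *
C=np.array([.5853,.0666]);Y=np.array([.141,.990]);X=np.array([.990,-.141])
c=cap('top');p=cloud(c);q=p[...,:2]-C;x=q@X;y=q@Y;h=p[...,2];s=monitor.sense()
k=(h>.064)&(h<.085)&(abs(x)<.05)&(y>.03)&(y<.127)
print(s['time'],s['eef_pos'],k.sum(),'y',np.percentile(y[k],[3,50,97]),'top z',np.percentile(h[k],[50,90,98]))
for lo in (-.045,-.015,.015):
    j=k&(x>lo)&(x<lo+.03);i=j&(h>np.percentile(h[j],70));print(lo,y[i].mean(),h[i].mean())
cv2.imwrite('pics/t6.png',cv2.resize(c['image'][140:280,160:400],None,fx=3.3,fy=3.3)[:,:,::-1])
w=np.array([.4954,-.2563,.0])-s['eef_pos'];print('to original, tool axes',R.from_quat(s['tcp_rot']).as_matrix().T@w)
```

```text
14.7 [ 0.47027696 -0.0636516   0.12102623] 337 y [0.08936454 0.10607937 0.12507075] top z [0.07112755 0.07527326 0.07748576]
-0.045 0.10794951184484773 0.07541490315429054
-0.015 0.10759203474531402 0.07421283478607167
0.015 0.10742173307584674 0.07486395489326302
to original, tool axes [-0.05206674 -0.1871776   0.12101867]
```

View pics/t6.png

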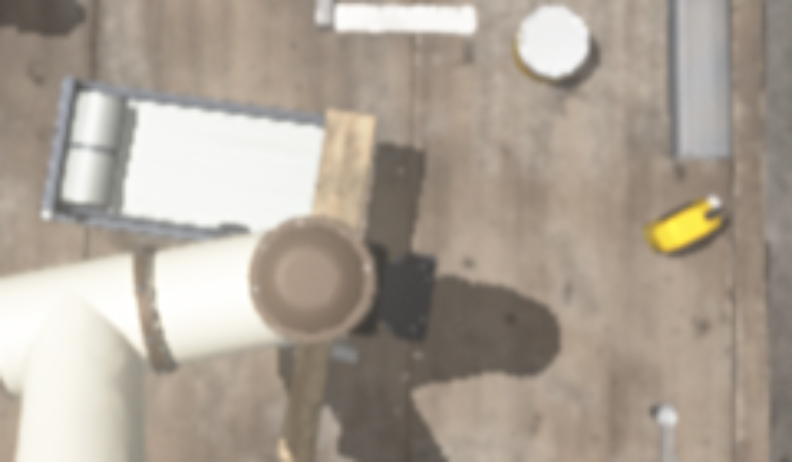

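The sleeve is home: y is about 105 mm, its top is at 74 mm (49+25), and it is square across the pocket at crop pixel (93,150). I'm laying the paddle back on its clear patch of bench.

Call:
step_arm --fingers '[40,40,40,40,40,40,40,40,40,40,40,40,40,40,40,40,40,40,40,40]' --pt "-3 -8 0" --pt "-8 -25 0" --pt "-14 -47 0" --pt "-21 -72 0" --pt "-28 -98 0" --pt "-35 -124 0" --pt "-42 -148 0" --pt "-47 -168 0" --pt "-50 -181 5" --pt "-52 -187 18" --pt "-52 -187 35" --pt "-52 -187 55" --pt "-52 -187 75" --pt "-52 -187 92" --pt "-52 -187 104" --pt "-52 -187 111" --pt "-52 -187 114" --pt "-52 -187 116" --pt "-52 -187 117" --pt "-52 -187 117" --twist '[0,0,0.005,0.01,0.015,0.02,0.025,0.03,0.033,0.033,0.033,0.033,0.033,0.033,0.033,0.033,0.033,0.033,0.033,0.033]'

```text
time: 16.7
eef_pos: [0.4958, -0.2557, 0.004]
tcp_rot: [0.087, 0.996, -0.0, 0.001]
ft_force: [-0.4, 0.4, -1.4]
width: 0.0446
grip_force: 40.0
```

Call:
step_arm --fingers '[50,60,75,87,87,87,87,87,87,87,87,87,87,87,87,87]' --pt "0 0 0" --pt "0 0 0" --pt "0 0 0" --pt "0 0 0" --pt "0 0 0" --pt "0 0 0" --pt "0 0 -5" --pt "0 0 -20" --pt "0 0 -45" --pt "0 0 -75" --pt "0 0 -105" --pt "0 0 -135" --pt "0 0 -155" --pt "0 0 -165" --pt "0 0 -170" --pt "0 0 -170" --twist '[0,0,0,0,0,0,0,0,0,0,0,0,0,0,0,0]'

```text
time: 18.3
eef_pos: [0.4953, -0.2555, 0.1734]
tcp_rot: [0.087, 0.996, 0.0, -0.0]
ft_force: [0.1, 0.9, -0.9]
width: 0.0868
grip_force: 0.0
```

Run:
```python
from h import *
c=cap('wrist');p=cloud(c);a=c['image'];b=cap('scene')['image']
k=(p[...,2]>.008)&(p[...,2]<.03)&(abs(p[...,0]-.4945)<.19)&(abs(p[...,1]+.257)<.06)
print('paddle',k.sum(),np.percentile(p[k][:,2],[5,50,95]),np.percentile(p[k][:,0],[1,99]))
x=p[k];f=np.polyfit(x[:,0],x[:,2],1);print('tilt',f)
cv2.imwrite('pics/end.png',cv2.resize(np.hstack([a,b]),(800,300))[:,:,::-1]);print(monitor.sense()['time'])
```

```text
paddle 9739 [0.01695789 0.0184285  0.01964876] [0.33274351 0.61159151]
tilt [0.00045719 0.01817481]
18.4
```

View pics/end.png

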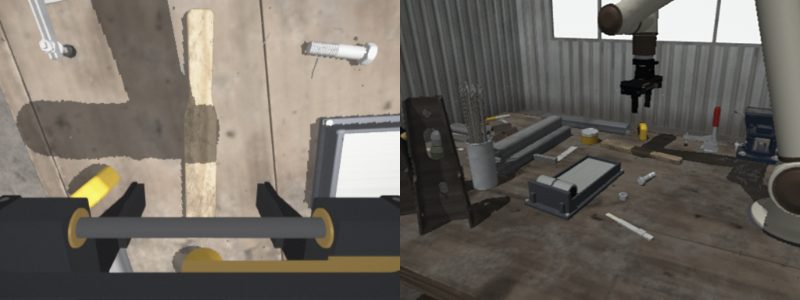

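The pictures show the paddle flat and released, the sleeve in the pocket at about (560,183), the bystanders where they were, and the arm clear.

```bash
python3 -c "
from cell import bot
print(bot.finish_job())"
```

```text
the job is handed in; nothing more can be done
None
```

The job is handed in at about 18 s: the paddle rolled the sleeve into the pocket, then was laid flat on the bench and released, and nothing else was moved.

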